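Check the square chocolate panel with the contact thermometer

TASK

Pick up the pistol-shaped contact thermometer from its mat, and press its sprung tip gently and squarely, with the spring pushed in about half way, on the middle of the chocolate in the square frame (not the round one), holding it steady there for two seconds. Then lay the thermometer gently back, flat on its mat, and let go; leave the spatula and the brush where they are.

Things in the scene. Friction and masses are not known exactly. Their poses are not given: they have to be found in the camera images.
- gun: contact thermometer, a 0.23 kg pistol lying on its side, 36 mm thick. Origin on the underside below the barrel's axis, at the best place to grip across the barrel's flat 42 mm width. x along the barrel to the probe, z up as it lies. Grey barrel: x -80 to +35, y -21 to +21 mm, axis at z = 18. Black handle: from the barrel's rear towards -y (x -95 to -45, to y = -112). Steel tube, 18 mm thick: x 35 to 60
- probe_tip (a point): middle of the probe's flat brass end (18 mm diameter), on the barrel's axis: at x = 85, y = 0, z = 18 mm of the gun while the spring is relaxed; it moves back with the spring
- plunger (a joint): how far the sprung probe is pushed in (m): 0 relaxed, 0.016 at its stop. Spring: 2 N before it starts to move, then 0.25 N per mm (4 N at half way, 6 N at the stop)
- gun_mid (a point): point on the underside of the gun between barrel and handle (x = 0, y = -45 mm of the gun), a mark for where it lies
- panel: square frame, open in front: aluminium bars 8 mm wide, 116 mm square outside, 100 inside, 46 deep, fixed on a leaning steel easel. Origin: middle of the opening in the plane of the bars' front edges, 125 mm above the table. z points squarely out of the frame, to the robot's side and 30 degrees above the level; x up the slope (60 degrees from the level), y across
- panel_middle (a point): middle of the square frame's opening (the panel's origin). The chocolate slab fills the frame parallel to its front but sunk behind this point by an amount that differs each time and is not told, 4 to 32 mm: feel for it. It does not give way under the probe
- easel: steel easel of the square frame; origin under the frame's middle, on the table. Base 150 x 150 mm (x -40 to +110); its sloping back plate, 130 mm wide and 46 mm behind the frame's front, reaches 80 mm up the slope from the frame's middle, about 220 mm above the table
- panel_round_mark (a point): middle of the opening of the round frame (not wanted; an obstacle, the same easel as the square one)
- mat: the thin white silicone mat, 260 x 220 x 4 mm, on which the thermometer lies; origin at the centre of its underside, z up
- spatula: spatula, 200 mm long, flat on the table; leave it alone
- brush: pastry brush, 170 mm long, flat on the table; leave it alone

How it is judged:
By the outcome, as a careful person would: the job done as asked, in the order asked, and still so for the second after the job is handed in, with the robot touching nothing.
It also fails if it takes over 70 s, if anything falls off the work surface, if the arm or the gripper's body presses on something with over 40 N, if the wrist force passes 120 N, or if a joint passes its speed limit or range.

ROBOT

A 6-joint arm with a two-finger parallel gripper is mounted at the origin on the work surface. World frame = base frame: x ahead of the robot, y to its left, z up, the work surface at z = 0. Lengths are in m, angles in rad, forces in N, time in s.
With the tool pointing down it reaches from about 0.375 to 0.9 m from the base axis. Payload 3.1 kg.
Tool frame: the origin (TCP) lies between the finger pads; the fingertips stand 11 mm ahead of it and the grasp point (between the pads) lies 8 mm behind it; z points along the fingers, y is the line along which they close (so a half turn about z gives the same grasp; the last joint's range is limited). The gripper opens to 85 mm and grips with 20 to 120 N. Pads are 22 mm wide; open, the fingers measure 114 mm over their backs; the gripper's body (76 mm by 85 mm) begins 54 mm behind the grasp point. The pads swing forward as they close: fully open they stand 13 mm farther back than shut.
Start: joints at [1.034, 0.527, 1.433, -0, 1.181, -0.178], TCP at [0.219, 0.585, 0.214] pointing down, gripper open.
Joint ranges: [-3.08, 3.08], [-0.75, 2.2], [0.22, 2.44], [-1.43, 4.57], [0, 2.65], [-2.85, 2.85]. Speed limits (rad/s): [2.79, 2.79, 3.14, 3.14, 3.14, 3.14].

INTERFACE

Orientations are given as a unit quaternion [x, y, z, w].
In Python, from cell import env, claw, kinematics, sensors, cams, ticket gives the robot as it stands. Calls block until the motion is done:
- env.reach(position, orientation): joint-space move of the TCP to a pose.
- env.line_to(position, attitude=None, speed=0.15): straight line of the TCP; attitude=None keeps the orientation; speed is the mean speed in m/s.
- env.set_joints(angles): joint-space move.
- claw.command_gripper(opening, squeeze=None): opening from 0.0 (shut) to 1.0 (fully open); squeeze is the grip in N (None keeps the last); returns when the fingers have stopped.
- env.wait(seconds).
- kinematics.ik(position, orientation): joint angles nearest the present ones, or None.
- sensors.sense(): the state.
- cams.grab_frame(name): name is "side" or "top" or "wrist"; returns a dict with "image" (384x512x3 uint8, red, green, blue), "range_z" (384x512 float32, m along the optical axis (not along the pixel's ray), 0 where there is no reading), "mtx" (3x3 intrinsics, pixels), "R" (3x3) and "t" (3): a world point X has camera coordinates R X + t; the wrist camera has in their place "hand_eye" (4x4, takes a point from camera to tool coordinates, whose origin is the TCP and whose axes are the flange's). Camera axes: x right, y down, z forward; pixel columns grow to the right and rows downward; lengths in m; the calibration is good to about 2 mm. A picture is of the moment at which its call begins: read the wrist's pose just before it.
A pose or a line that the arm cannot do raises env.MotionError and nothing moves.
- ticket.job_done(): hands the job in; it is judged then, once.
The state is a dict: "t": time; "joint_positions": joint angles; "joint_velocities": joint speeds; "effort": joint torques, N m; "tcp_pos": TCP position; "orientation": TCP orientation; "wrist_force": force on the tool from outside, world axes, zero at the start; "ft_torque": the same for the moment, N m; "opening": opening from 0.0 (shut) to 1.0 (fully open); "finger_force": force on a finger pad.
Only numpy, scipy, OpenCV 4.12 (cv2) and the standard library are available. Lean on these libraries where they do the work, as an engineer would, in place of code of your own. Each camera call takes 0.05 s, during which the arm holds its last target. There are 200 camera calls.

## Working session

There is one attempt and no reset: what is moved stays moved. The work goes in short steps, each a Python script; the robot and the scene stay as the last script left them, time stands still between calls to the robot, and variables do not carry over. Pictures are saved under pics/ and viewed, at most 10 in all, crops included, and the job is handed in when it is done.

```bash
ls; mkdir -p pics; python3 - <<'E'
from cell import env, claw, kinematics, sensors, cams, ticket
import cv2,numpy as np
s=sensors.sense();print({k:np.round(v,3).tolist() for k,v in s.items()})
ims=[]
for n in ("top","side"):
    f=cams.grab_frame(n); np.savez("pics/%s0.npz"%n,**f); cv2.imwrite("pics/%s0.png"%n,f["image"][:,:,::-1]); print(n,f["mtx"].tolist(),np.round(f["R"],3).tolist(),f["t"])
E
```

```text
pics
{'t': 0.0, 'joint_positions': [1.035, 0.528, 1.434, -0.0, 1.181, -0.179], 'joint_velocities': [-0.001, -0.0, 0.001, 0.002, -0.001, 0.001], 'effort': [0.001, -44.235, -17.803, -0.0, 0.009, 0.0], 'tcp_pos': [0.218, 0.585, 0.213], 'orientation': [0.178, 0.984, -0.001, -0.0], 'wrist_force': [0.269, -0.715, 0.977], 'ft_torque': [0.022, -0.044, 0.016], 'finger_force': 0.0, 'opening': 0.994}
top [[430.87571641733985, 0.0, 252.30855246808912], [0.0, 430.87571641733985, 186.33638288278163], [0.0, 0.0, 1.0]] [[-0.026, -1.0, 0.007], [-0.995, 0.025, -0.102], [0.102, -0.009, -0.995]] [0.04776636 0.55659059 1.00005739]
side [[353.5816656188896, 0.0, 259.26197418513465], [0.0, 353.5816656188896, 193.10088530758833], [0.0, 0.0, 1.0]] [[0.701, -0.713, 0.016], [-0.424, -0.434, -0.795], [0.574, 0.55, -0.607]] [-0.38256573  0.32341666  0.57497988]
```

View pics/top0.png

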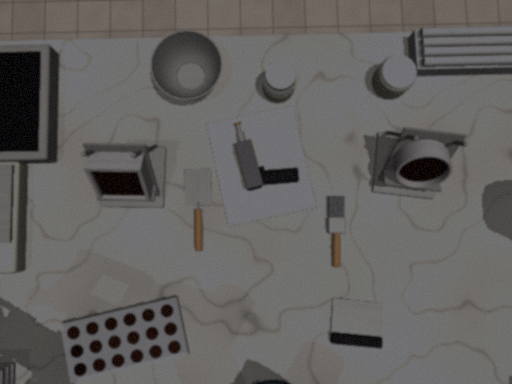

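View pics/side0.png

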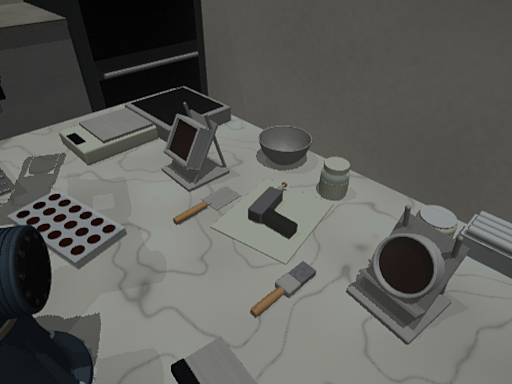

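The top view shows the gun on its mat: barrel around (248,163), brass tip near (239,125), handle to the right ending near (298,175). The square frame is at (125,180) and the round one at (420,165). The side view agrees, with the square frame at (185,140), the gun at (270,205) and the round frame at (408,265).

```bash
cat > h.py <<'E'
import numpy as np,cv2
from scipy.spatial.transform import Rotation as Ro
def cloud(f):
    z=f["range_z"];v,u=np.indices(z.shape);K=f["mtx"]
    c=np.stack([(u-K[0,2])/K[0,0]*z,(v-K[1,2])/K[1,1]*z,z],-1)
    return (c-f["t"])@f["R"]   # R^T(c-t)
def ray(f,u,v,h):
    C=-f["R"].T@f["t"];d=f["R"].T@np.linalg.inv(f["mtx"])@[u,v,1.];return C+d*(h-C[2])/d[2]
E
python3 - <<'E'
from h import *
T=np.load("pics/top0.npz");S=np.load("pics/side0.npz");P=cloud(T);Q=cloud(S)
im=T["image"].astype(int)
print("table z",np.median(P[230:280,220:300,2]),"mat",np.median(P[190:205,235:290,2]))
# gun from depth height
m=np.zeros(P.shape[:2],bool);m[112:195,225:305]=1
g=m&(P[...,2]>0.022)&(T["range_z"]>0)
print("gun n",g.sum(),"z pct",np.percentile(P[g][:,2],[5,25,50,75,95]))
gray=im.sum(2)/3
bar=g&(gray>45)&(P[...,2]>.03);han=g&(gray<=35)
print("levels",np.percentile(gray[g],[5,20,40,60,80,95]))
for n,k in(("bar",bar),("han",han)):
    k=cv2.morphologyEx(k.astype(np.uint8),cv2.MORPH_OPEN,np.ones((3,3)))
    v,u=np.nonzero(k); pts=np.array([ray(T,a,b,0.04) for a,b in zip(u,v)])[:,:2]
    print(n,len(u),cv2.minAreaRect(pts.astype(np.float32)*1000),pts.mean(0),np.median(P[k>0],0))
# mat
mm=(gray>0)&m
# panel clouds
for n,X,f in(("top",P,T),("side",Q,S)):
    ok=(f["range_z"]>0)&(X[...,1]>.15)&(X[...,1]<.5)&(X[...,0]>.35)&(X[...,0]<.75)&(X[...,2]>.05)
    print(n,ok.sum(),X[ok].min(0),X[ok].max(0))
vis=[]
for n,(r0,r1,c0,c1) in(("top",(130,220,70,180)),("side",(90,200,140,250))):
    f=T if n=="top" else S
    vis.append(cv2.resize(np.clip(f["image"][r0:r1,c0:c1,::-1].astype(float)*1.8,0,255).astype(np.uint8),(400,400),interpolation=cv2.INTER_CUBIC))
cv2.imwrite("pics/crop1.png",np.hstack(vis))
E
```

```text
table z -0.000347209168315854 mat 0.0037938698660168165
gun n 1532 z pct [0.02808452 0.03576383 0.03811292 0.04001289 0.04224562]
levels [11.85       20.66666667 57.66666667 64.         67.         83.81666667]
bar 820 ((611.316650390625, 42.038108825683594), (113.24642181396484, 41.8067626953125), 13.579075813293457) [0.61109245 0.04206166] [0.6116507  0.04201213 0.03970089]
han 458 ((580.3073120117188, -27.51645278930664), (85.36053466796875, 35.706050872802734), 87.9454345703125) [ 0.58005985 -0.02836581] [ 0.5805363  -0.02810724  0.03651739]
top 3758 [0.52499384 0.25472425 0.05062235] [0.6550998  0.38930758 0.20601478]
side 2290 [0.52408556 0.25298217 0.0501332 ] [0.65545043 0.38618387 0.20400833]
```

View pics/crop1.png

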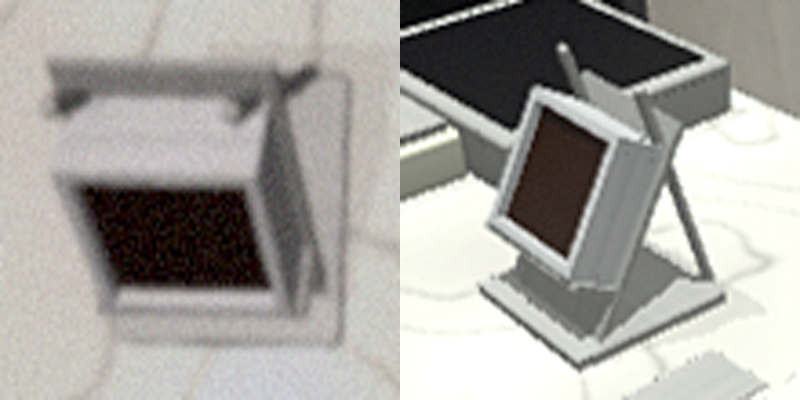

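The crops show the square frame's front clearly in both views. Outer corners in the side crop are about (540,88), (655,145), (578,285) and (488,222). In the top crop they are about (57,178), (248,178), (282,312) and (105,312). I'll triangulate a rough pose, then look from close by with the wrist camera.

```bash
cat > view.py <<'E'
from cell import env, claw, kinematics, sensors, cams, ticket
from h import *
T=np.load("pics/top0.npz");S=np.load("pics/side0.npz")
t=np.array([[57,178],[248,178],[282,312],[105,312.]])/[400/110,400/90]+[70,130]
s=(np.array([[540,88],[655,145],[578,285],[488,222.]])-[400,0])/(400/110)+[140,90]
M=lambda f:f["mtx"]@np.c_[f["R"],f["t"]]
X=cv2.triangulatePoints(M(T),M(S),t.T,s.T);X=(X[:3]/X[3]).T
c=X.mean(0);n=np.linalg.svd(X-c)[2][2];n*=-np.sign(n[0])
print(X.round(3),c,"n",n,"elev",np.degrees(np.arcsin(n[2])),"yaw",np.degrees(np.arctan2(n[1],n[0])),
 "sides",[np.linalg.norm(X[i]-X[i-1]).round(3) for i in range(4)])
yaw=np.arctan2(n[1],n[0]);n=np.array([np.cos(yaw)*.866,np.sin(yaw)*.866,.5])
up=np.array([-np.cos(yaw)*.5,-np.sin(yaw)*.5,.866])
ok=[]
for el in (30,45,60,75):
  zt=-np.array([np.cos(yaw)*np.cos(np.radians(el)),np.sin(yaw)*np.cos(np.radians(el)),np.sin(np.radians(el))])
  for d in (.2,.25,.3):
    for r in range(0,360,30):
      y=np.cross([0,0,1],zt);y/=np.linalg.norm(y);R=np.c_[np.cross(y,zt),y,zt]@Ro.from_euler('z',r,degrees=True).as_matrix()
      q=kinematics.ik(c-d*zt,Ro.from_matrix(R).as_quat())
      if q is not None: ok.append((el,d,r))
print(ok)
f=cams.grab_frame("wrist");print(f["hand_eye"].round(3).tolist(),f["mtx"].round(1).tolist())
E
python3 view.py
```

```text
[[0.587 0.374 0.173]
 [0.594 0.264 0.162]
 [0.532 0.273 0.061]
 [0.531 0.383 0.071]] [0.56097009 0.32368679 0.11664977] n [-0.86451356 -0.07664375  0.49673136] elev 29.7839828797765 yaw -174.93366828566565 sides [np.float64(0.117), np.float64(0.111), np.float64(0.119), np.float64(0.111)]
[(30, 0.2, 0), (30, 0.2, 30), (30, 0.2, 60), (30, 0.2, 120), (30, 0.2, 150), (30, 0.2, 180), (30, 0.2, 210), (30, 0.2, 240), (30, 0.2, 270), (30, 0.2, 300), (30, 0.2, 330), (30, 0.25, 0), (30, 0.25, 30), (30, 0.25, 60), (30, 0.25, 90), (30, 0.25, 150), (30, 0.25, 180), (30, 0.25, 210), (30, 0.25, 240), (30, 0.25, 270), (30, 0.25, 300), (30, 0.25, 330), (30, 0.3, 0), (30, 0.3, 30), (30, 0.3, 60), (30, 0.3, 90), (30, 0.3, 150), (30, 0.3, 180), (30, 0.3, 210), (30, 0.3, 240), (30, 0.3, 270), (30, 0.3, 300), (30, 0.3, 330), (45, 0.25, 0), (45, 0.25, 30), (45, 0.25, 60), (45, 0.25, 90), (45, 0.25, 120), (45, 0.25, 150), (45, 0.25, 210), (45, 0.25, 240), (45, 0.25, 270), (45, 0.25, 300), (45, 0.25, 330), (45, 0.3, 0), (45, 0.3, 30), (45, 0.3, 60), (45, 0.3, 90), (45, 0.3, 120), (45, 0.3, 150), (45, 0.3, 21
[... 585 characters left out ...]
 330), (75, 0.2, 0), (75, 0.2, 30), (75, 0.2, 60), (75, 0.2, 90), (75, 0.2, 120), (75, 0.2, 150), (75, 0.2, 180), (75, 0.2, 210), (75, 0.2, 270), (75, 0.2, 300), (75, 0.2, 330), (75, 0.25, 0), (75, 0.25, 30), (75, 0.25, 60), (75, 0.25, 90), (75, 0.25, 120), (75, 0.25, 150), (75, 0.25, 180), (75, 0.25, 210), (75, 0.25, 270), (75, 0.25, 300), (75, 0.25, 330), (75, 0.3, 0), (75, 0.3, 30), (75, 0.3, 60), (75, 0.3, 90), (75, 0.3, 120), (75, 0.3, 150), (75, 0.3, 180), (75, 0.3, 210), (75, 0.3, 270), (75, 0.3, 300), (75, 0.3, 330)]
[[-0.0, -0.965, -0.264, 0.067], [1.0, -0.0, 0.0, 0.001], [-0.0, -0.264, 0.965, -0.161], [0.0, 0.0, 0.0, 1.0]] [[312.3, 0.0, 259.8], [0.0, 312.3, 188.9], [0.0, 0.0, 1.0]]
```

```bash
cat >> h.py <<'E'
def wcloud(f,p,q):
    Rt=Ro.from_quat(q).as_matrix();H=f["hand_eye"];Rwc=Rt@H[:3,:3];C=Rt@H[:3,3]+p
    g=dict(f);g["R"]=Rwc.T;g["t"]=-Rwc.T@C;return g
E
python3 - <<'E'
from cell import env, claw, kinematics, sensors, cams, ticket
from h import *
c=np.array([.5625,.3245,.122]);yaw=np.radians(5)
n0=0
def go(el,d):
    e=np.radians(el);zt=np.array([np.cos(yaw)*np.cos(e),np.sin(yaw)*np.cos(e),-np.sin(e)])
    j=np.array(sensors.sense()["joint_positions"]);best=None
    for r in range(0,360,30):
      y=np.cross([0,0,1],zt);y/=np.linalg.norm(y);R=np.c_[np.cross(y,zt),y,zt]@Ro.from_euler('z',r,degrees=True).as_matrix()
      Q=Ro.from_matrix(R).as_quat();q=kinematics.ik(c-d*zt,Q)
      if q is not None:
        k=np.abs(np.array(q)-j).max()
        if best is None or k<best[0]:best=(k,q,r)
    print(best);env.set_joints(best[1])
for i,(el,d) in enumerate(((50,.25),(30,.22))):
    go(el,d);env.wait(.3);s=sensors.sense();f=cams.grab_frame("wrist");g=wcloud(f,s["tcp_pos"],s["orientation"])
    np.savez(f"pics/w{i}.npz",**{k:g[k] for k in("image","range_z","mtx","R","t")});cv2.imwrite(f"pics/w{i}.png",np.clip(f["image"][...,::-1]*1.6,0,255).astype(np.uint8))
    P=cloud(g);print(s["t"],s["tcp_pos"])
E
python3 -c "
import cv2,numpy as np
a=[cv2.resize(cv2.imread(f'pics/w{i}.png'),(400,300)) for i in (0,1)];cv2.imwrite('pics/ww.png',np.hstack(a))"
```

```text
(np.float64(0.758780215196179), array([ 0.65146525,  0.11158824,  2.01690112, -0.75880097,  0.52309143,
       -0.43176874]), 0)
1.7083 [0.40253838 0.31104696 0.3132828 ]
(np.float64(4.835762965019484), array([0.85135675, 0.47513957, 2.35469528, 4.07707234, 0.83969263,
       1.28170975]), 0)
6.0583 [0.37271585 0.30790517 0.23202398]
```

View pics/ww.png

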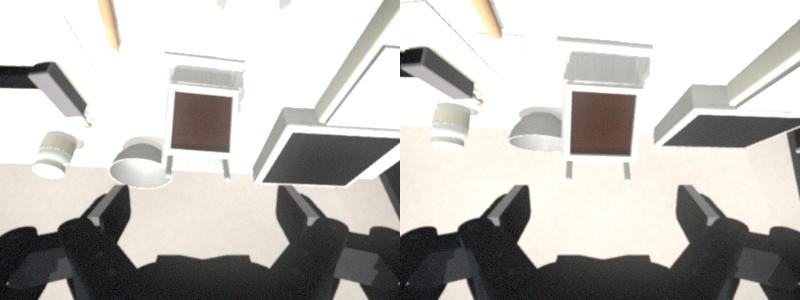

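Both wrist views, seen upside down, show the square frame with its chocolate at about (202,120) and (602,122) of the joined picture. The finger pads are below it. Next I'll fit the rim plane and square from these two depth views.

```bash
cat > fit.py <<'E'
from h import *
def fit(f,verbose=True):
    P=cloud(f);ok=f["range_z"]>0
    c=np.array([.5625,.3245,.125]);yaw=np.radians(5)
    for it in range(6):
        n=np.array([-np.cos(yaw)*.75**.5,-np.sin(yaw)*.75**.5,.5]);y=np.array([-np.sin(yaw),np.cos(yaw),0]);x=np.cross(y,n); x*=np.sign(x[2])
        D=P-c;a,b,h=D@x,D@y,D@n;tol=[.012,.008,.005,.004,.004,.004][it]
        m=ok&(np.abs(h)<tol)&(np.maximum(abs(a),abs(b))<.068)&(np.maximum(abs(a),abs(b))>.046)
        X=P[m];nn=np.linalg.svd(X-X.mean(0),full_matrices=False)[2][2];nn*=-np.sign(nn[0])
        yaw=np.arctan2(-nn[1],-nn[0])
        k=cv2.morphologyEx(m.astype(np.uint8),cv2.MORPH_OPEN,np.ones((2,2)))
        r=cv2.minAreaRect(np.c_[a[k>0],b[k>0]].astype(np.float32)*1000)
        c=c+x*r[0][0]/1000+y*r[0][1]/1000+n*np.median(h[m])
    ch=ok&(np.maximum(abs(a),abs(b))<.035)
    print("c",c.round(4),"yaw",np.degrees(yaw).round(2),"elev",np.degrees(np.arcsin(nn[2])).round(2),"rect",r,"choc",np.median(h[ch]).round(4),"n",m.sum())
for i in (0,1): fit(np.load(f"pics/w{i}.npz"))
fit(np.load("pics/side0.npz"));fit(np.load("pics/top0.npz"))
E
python3 fit.py
```

```text
c [0.5596 0.3485 0.1192] yaw 4.13 elev 30.1 rect ((-1.2692832946777344, -4.2834930419921875), (143.03146362304688, 143.28497314453125), 13.20236873626709) choc -0.0046 n 2107fit.py:9: RuntimeWarning: Mean of empty slice.
  X=P[m];nn=np.linalg.svd(X-X.mean(0),full_matrices=False)[2][2];nn*=-np.sign(nn[0])
  ret = um.true_divide(
Traceback (most recent call last):
  File "fit.py", line 16, in <module>
    for i in (0,1): fit(np.load(f"pics/w{i}.npz"))
                    ~~~^^^^^^^^^^^^^^^^^^^^^^^^^^^
  File "fit.py", line 9, in fit
    X=P[m];nn=np.linalg.svd(X-X.mean(0),full_matrices=False)[2][2];nn*=-np.sign(nn[0])
              ~~~~~~~~~~~~~~~~~~~~~~~~~~~~~~~~~~~~~~~~~~~~~~~~~^^^
IndexError: index 2 is out of bounds for axis 0 with size 0
```

```bash
cat > fit.py <<'E'
from h import *
def fit(f,nm):
    P=cloud(f);im=f["image"].astype(int);ok=f["range_z"]>0
    m=(im[...,0]>im[...,2]*1.35+3)&(im.sum(2)<260)&ok&(np.linalg.norm(P-[.5625,.3245,.12],axis=2)<.09)
    m=cv2.morphologyEx(m.astype(np.uint8),cv2.MORPH_OPEN,np.ones((3,3)))
    k,l,st,ce=cv2.connectedComponentsWithStats(m);i=1+st[1:,4].argmax();m=(l==i)
    X=P[m];c0=X.mean(0);nn=np.linalg.svd(X-c0,full_matrices=False)[2][2];nn*=-np.sign(nn[0])
    yaw=np.arctan2(-nn[1],-nn[0])
    n=np.array([-np.cos(yaw)*.75**.5,-np.sin(yaw)*.75**.5,.5]);y=np.array([-np.sin(yaw),np.cos(yaw),0]);x=np.cross(y,n);x*=np.sign(x[2])
    D=P-c0;a,b,h=D@x,D@y,D@n
    r=cv2.minAreaRect(np.c_[a[m],b[m]].astype(np.float32)*1000)
    print(nm,"px",st[i],"choc c",c0.round(4),"yaw",np.degrees(yaw).round(2),"elev",np.degrees(np.arcsin(nn[2])).round(2),"rect",np.round(r[0],1),np.round(r[1],1),round(r[2],1))
    R=max(abs(a[m]).max(),abs(b[m]).max())
    near=ok&(h>.002)&(h<.04)&(abs(a)<.075)&(abs(b)<.075)
    hh,ed=np.histogram(h[near],np.arange(.002,.04,.002));print("  hist",hh)
    h0=ed[hh.argmax()]+.001;rim=near&(abs(h-h0)<.0035)
    A,B=a[rim],b[rim];h0=np.median(h[rim])
    pa,pb=np.percentile(A,[.5,99.5]),np.percentile(B,[.5,99.5])
    c=c0+x*pa.mean()+y*pb.mean()+n*h0
    nr=np.linalg.svd(P[rim]-P[rim].mean(0),full_matrices=False)[2][2];nr*=-np.sign(nr[0])
    print("  rim h",h0.round(4),"ext",np.ptp(pa).round(4),np.ptp(pb).round(4),"c",c.round(4),"n yaw/el",np.degrees(np.arctan2(-nr[1],-nr[0])).round(2),np.degrees(np.arcsin(nr[2])).round(2),rim.sum())
if __name__=="__main__":
    for n in ("w0","w1","side0","top0"): fit(np.load(f"pics/{n}.npz"),n)
E
python3 fit.py
```

```text
w0 px [260 159   5   7  27] choc c [0.5691 0.3292 0.1278] yaw -17.13 elev 30.35 rect [-0.6  0.2] [8.1 5.8] 17.2
  hist [646 632 645 460 205 121 119 163 385 102   1   0   0   0   0   0   0   0]
  rim h 0.0042 ext 0.141 0.0905 c [0.5673 0.3398 0.1279] n yaw/el -15.3 30.2 1437
w1 px [ 229  127   61   63 2235] choc c [0.5674 0.3263 0.1249] yaw -2.56 elev 30.03 rect [-5.7  1.1] [74.3 78. ] 86.7
  hist [ 172  535  338 1950  208    0    0    0    0    0    0    0    0    0
    0    0    0    0]
  rim h 0.0089 ext 0.1221 0.1158 c [0.5553 0.3241 0.122 ] n yaw/el -2.59 29.78 2596
side0 px [173 124  22  23 250] choc c [0.5718 0.3363 0.1313] yaw -3.06 elev 30.12 rect [-5.8 -8.2] [86.1 60.6] 89.2
  hist [ 74  55 117 186  38   0   0   0   0   0   0   0   0   0   0   0   0   0]
  rim h 0.0084 ext 0.1169 0.1184 c [0.5566 0.3221 0.1233] n yaw/el -2.84 29.96 353
top0 px [113 179  10   8  44] choc c [0.5646 0.3269 0.1208] yaw 0.96 elev 26.73 rect [-1.9  2.7] [12.  36.3] 48.1
  hist [233 171 219 141 131  62   1   0   0   0   0   0   0   0   0   0   0   0]
  rim h 0.004 ext 0.1287 0.1207 c [0.5592 0.3219 0.1193] n yaw/el 2.0 30.19 465
```

```bash
cat > fit2.py <<'E'
from h import *
def fit(f,nm):
    P=cloud(f);ok=f["range_z"]>0
    c=np.array([.5560,.3231,.1228]);yaw=np.radians(-2.7)
    for it in range(5):
        n=np.array([-np.cos(yaw)*.75**.5,-np.sin(yaw)*.75**.5,.5]);y=np.array([-np.sin(yaw),np.cos(yaw),0]);x=np.cross(y,n);x*=np.sign(x[2])
        D=P-c;a,b,h=D@x,D@y,D@n
        rim=ok&(abs(h)<.003)&(np.maximum(abs(a),abs(b))>.044)&(np.maximum(abs(a),abs(b))<.066)
        X=P[rim];nn=np.linalg.svd(X-X.mean(0),full_matrices=False)[2][2];nn*=-np.sign(nn[0])
        e=[np.median(v[rim&(s*v>.044)&(abs(w)<.04)]) for v,w in((a,b),(b,a)) for s in(1,-1)]
        c=c+x*(e[0]+e[1])/2+y*(e[2]+e[3])/2+n*np.median(h[rim]);yaw=np.arctan2(-nn[1],-nn[0])
    ch=ok&(np.maximum(abs(a),abs(b))<.035)
    print(nm,"c",c.round(4),"yaw",np.degrees(yaw).round(2),"elev",np.degrees(np.arcsin(nn[2])).round(2),"bars",np.round(e,4),"choc",np.median(h[ch]).round(4),rim.sum())
for n in ("w0","w1","side0","top0"): fit(np.load(f"pics/{n}.npz"),n)
E
python3 fit2.py
```

```text
w0 c [0.5569 0.3239 0.1249] yaw -2.54 elev 29.83 bars [ 0.054  -0.054   0.0538 -0.0538] choc -0.0088 2166
w1 c [0.5567 0.3239 0.1245] yaw -2.61 elev 29.92 bars [ 0.0539 -0.0539  0.0537 -0.0537] choc 0.306 2506
side0 c [0.5568 0.3202 0.1236] yaw -2.69 elev 29.76 bars [ 0.0543 -0.0543  0.0537 -0.0537] choc -0.2082 379
top0 c [0.5577 0.3222 0.1262] yaw -2.41 elev 29.96 bars [ 0.0537 -0.0537  0.0539 -0.0539] choc -0.2284 613
```

```bash
cat > plan.py <<'E'
from h import *
c=np.array([.5569,.3232,.1250]);yaw=np.radians(-2.6)
n=np.array([-np.cos(yaw)*.75**.5,-np.sin(yaw)*.75**.5,.5])
def gunR_press(phi):
    gx=-n;gy=np.cross([0,0,1],gx);gy/=np.linalg.norm(gy)
    return np.c_[gx,gy,np.cross(gx,gy)]@Ro.from_euler('x',phi,degrees=True).as_matrix()
def tool(sign): # tool axes in gun frame: z=-gz, y=sign*gy
    y=np.array([0,sign,0.]);z=np.array([0,0,-1.]);return np.c_[np.cross(y,z),y,z]
E
python3 - <<'E'
from cell import env, claw, kinematics, sensors, cams, ticket
from plan import *
gR=Ro.from_euler('z',13.58,degrees=True).as_matrix();g=np.array([.6332,.0473,.004])
for sg in(1,-1):
    q=Ro.from_matrix(gR@tool(sg)).as_quat();print(sg,"pick",[np.round(kinematics.ik(g+[0,0,h],q),2) if kinematics.ik(g+[0,0,h],q) is not None else None for h in(.012,.2)])
    for phi in range(-90,91,30):
        R=gunR_press(phi);Q=Ro.from_matrix(R@tool(sg)).as_quat()
        for dist in (.06,-.032):   # tip relative to frame plane along n
            tipw=c+n*dist; p=tipw-R@np.array([.085,0,.018-.012]);k=kinematics.ik(p,Q);print(sg,phi,dist,None if k is None else np.round(k,2))
sg=1;q=Ro.from_matrix(gR@tool(sg)).as_quat()
k=kinematics.ik(g+[0,0,.2],q)
env.line_to(np.array(sensors.sense()["tcp_pos"])+[0,0,.1]);
try: env.reach(g+[-.05,0,.2],q)
except Exception as e: print(e)
env.wait(.2);s=sensors.sense();f=cams.grab_frame("wrist");w=wcloud(f,s["tcp_pos"],s["orientation"])
np.savez("pics/w2.npz",**{k:w[k] for k in("image","range_z","mtx","R","t")});cv2.imwrite("pics/w2.png",np.clip(f["image"][...,::-1]*1.6,0,255).astype(np.uint8))
P=cloud(w);G=f["image"].mean(2);m=(P[...,2]>.033)&(P[...,2]<.05)&(abs(P[...,0]-.61)<.1)&(abs(P[...,1]-.02)<.1)
print(s["t"],s["joint_positions"],np.percentile(G[m],[5,30,50,70,95]))
T=np.array(np.percentile(G[m],[5,95])).mean()
for nm,b in(("bar",m&(G>T)),("han",m&(G<T))):
    b=cv2.morphologyEx(b.astype(np.uint8),cv2.MORPH_OPEN,np.ones((3,3)));print(nm,b.sum(),cv2.minAreaRect(P[b>0][:,:2].astype(np.float32)*1000),np.median(P[b>0],0))
E
```

```text
1 pick [array([-0.1 ,  0.8 ,  1.54, -0.  ,  0.81, -1.91]), array([-0.1 ,  0.55,  1.42, -0.  ,  1.17, -1.91])]
1 -90 0.06 [ 0.82  1.12  1.11 -0.95  2.21 -1.22]
1 -90 -0.032 [ 0.74  1.24  0.93 -1.06  2.2  -1.33]
1 -60 0.06 [ 0.71  0.96  1.08 -0.56  2.09 -1.14]
1 -60 -0.032 [ 0.64  1.09  0.9  -0.63  2.1  -1.23]
1 -30 0.06 [ 0.55  0.79  1.17 -0.18  1.87 -1.11]
1 -30 -0.032 [ 0.49  0.93  1.   -0.22  1.9  -1.18]
1 0 0.06 [ 0.34  0.66  1.37  0.19  1.6  -1.23]
1 0 -0.032 [ 0.3   0.8   1.2   0.17  1.64 -1.26]
1 30 0.06 [ 0.1   0.6   1.63  0.6   1.39 -1.54]
1 30 -0.032 [ 0.08  0.75  1.45  0.59  1.42 -1.53]
1 60 0.06 [-0.11  0.7   1.89  1.05  1.36 -2.02]
1 60 -0.032 [-0.1   0.83  1.69  1.05  1.39 -1.96]
1 90 0.06 [-0.22  0.99  2.09  1.4   1.58 -2.56]
1 90 -0.032 [-0.19  1.07  1.87  1.43  1.6  -2.41]
-1 pick [array([-0.1 ,  0.8 ,  1.54, -0.  ,  0.81,  1.23]), array([-0.1 ,  0.55,  1.42, -0.  ,  1.17,  1.23])]
-1 -90 0.06 [ 0.82  1.12  1.11 -0.95  2.21  1.92]
-1 -90 -0.032 [ 0.74  1.24  0.93 -1.06  2.2   1.82]
-1 -60 0.06 [ 0.71  0.96  1.08 -0.56  2.09  2.  ]
-1 -60 -0.032 [ 0.64  1.09  0.9  -0.6
[... 257 characters left out ...]
2 [0.08 0.75 1.45 0.59 1.42 1.61]
-1 60 0.06 [-0.11  0.7   1.89  1.05  1.36  1.12]
-1 60 -0.032 [-0.1   0.83  1.69  1.05  1.39  1.18]
-1 90 0.06 [-0.22  0.99  2.09  1.4   1.58  0.59]
-1 90 -0.032 [-0.19  1.07  1.87  1.43  1.6   0.73]
10.8667 [-1.09592824e-01  4.84587132e-01  1.54558082e+00  8.66433102e-05
  1.11138838e+00 -1.91774820e+00] [ 49.          55.66666667  78.33333333 109.33333333 115.        ]
bar 3036 ((610.5421752929688, 42.28216552734375), (112.7337417602539, 41.9007568359375), 13.272896766662598) [0.59643347 0.03922651 0.04001543]
han 3366 ((605.7229614257812, -3.8143539428710938), (96.9986572265625, 132.52532958984375), 9.312153816223145) [ 0.58456013 -0.01657104  0.03720184]
```

View pics/w2.png

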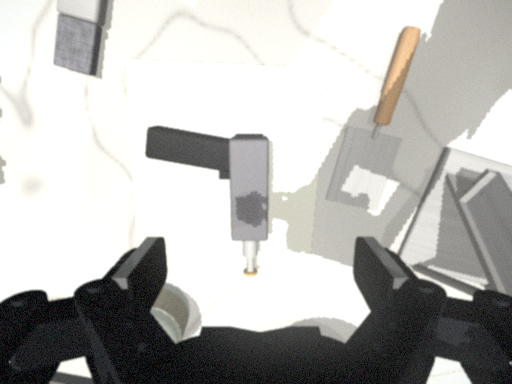

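The wrist view shows the gun clear of obstacles, barrel around (249,187) and tip at (250,272). Its pose agrees with the top view to within 1 mm. I'll grip it now.

```bash
cat >> plan.py <<'E'
GR=Ro.from_euler('z',13.4,degrees=True).as_matrix();g=np.array([.6328,.0478,.004]);HZ=.012
qpick=Ro.from_matrix(GR@tool(1)).as_quat()
E
python3 - <<'E'
from cell import env, claw, kinematics, sensors, cams, ticket
from plan import *
p=g+[0,0,HZ]
env.reach(p+[0,0,.10],qpick)
env.line_to(p+[0,0,.03],speed=.12);env.line_to(p,speed=.05);env.wait(.1)
s=sensors.sense();print(s["t"],s["tcp_pos"]-p,s["wrist_force"].round(2))
claw.command_gripper(0.0,60);s=sensors.sense();print(s["opening"],s["finger_force"],s["wrist_force"].round(2))
env.line_to(p+[0,0,.02],speed=.04);env.line_to(p+[0,0,.15],speed=.15);env.wait(.2)
s=sensors.sense();print(s["t"],s["opening"],s["finger_force"],s["wrist_force"].round(2),s["tcp_pos"])
ims=[]
for nm in("wrist","side"):
    f=cams.grab_frame(nm)
    if nm=="wrist": f=wcloud(f,s["tcp_pos"],s["orientation"])
    np.savez(f"pics/g_{nm}.npz",**{k:f[k] for k in("image","range_z","mtx","R","t")})
    ims.append(cv2.resize(np.clip(f["image"][...,::-1]*1.6,0,255).astype(np.uint8),(400,300)))
cv2.imwrite("pics/g.png",np.hstack(ims))
E
```

```text
12.9833 [ 3.16203265e-04 -3.73068487e-05  2.55609853e-04] [-0.   -0.63 -0.54]
0.46421333172378965 60.346248149871826 [-0.97 -0.99  4.79]
15.35 0.4644519977409056 60.63279747962952 [ 0.38 -0.24 -2.07] [0.63211917 0.04782898 0.16474258]
```

View pics/g.png

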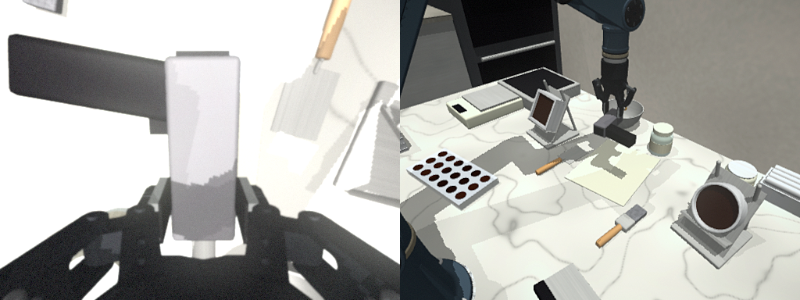

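The wrist view shows the barrel held squarely between the pads, at about (203,150) in the left half. The side view shows the gun lifted clear of the mat. I'll measure how the gun sits in the grip.

```bash
python3 - <<'E'
from cell import sensors
from plan import *
f=np.load("pics/g_wrist.npz");P=cloud(f);s=sensors.sense();R=Ro.from_quat(s["orientation"]).as_matrix()
L=(P-s["tcp_pos"])@R@tool(1).T  # gun-aligned axes about TCP
a=L[...,0];b=L[...,1];h=L[...,2]
m=(f["range_z"]>0)&(abs(b)<.016)&(a>-.078)&(a<.0)&(abs(h-.024)<.012)
A=np.c_[a[m],b[m],np.ones(m.sum())]
for _ in range(3):
    k=np.linalg.lstsq(A,h[m],rcond=None)[0];
print("n",m.sum(),"slope deg x,y",np.degrees(k[:2]),"h0",k[2],"res",np.std(h[m]-A@k))
# barrel outline in wrist image, sides and rear end
mb=(f["range_z"]>0)&(abs(h-.024-k[0]*a)<.006)&(a>-.1)&(a<.04)&(f["image"].mean(2)>60)
for x0 in(-.07,-.05,-.03,-.01):
    q=mb&(abs(a-x0)<.004)&(abs(b)<.03);print(x0,b[q].min(),b[q].max())
q=mb&(abs(b)<.01);print("rear",np.percentile(a[q],[0.5,99.5]))
E
```

```text
n 12336 slope deg x,y [0.56685982 0.05593889] h0 0.022935299186014543 res 0.000618697448877769
-0.07 -0.0299892258969442 0.02153559937373876
-0.05 -0.029969555023085306 0.021740496207492667
-0.03 -0.02049656712549407 0.02175114958907576
-0.01 -0.029989600977081695 0.02990211741160502
rear [-0.0796322   0.03273775]
```

```bash
cat > press.py <<'E'
from cell import env, claw, kinematics, sensors, cams, ticket
from plan import *
AX=.0055
Rg=gunR_press(0);Q=Ro.from_matrix(Rg@tool(1)).as_quat()
tcp=lambda d:c+n*d-Rg@np.array([.085,0,AX])
def F():
    v=[]
    for _ in range(5): env.wait(.02);v.append(sensors.sense()["wrist_force"])
    return np.mean(v,0)
E
python3 - <<'E'
from press import *
env.line_to([.47,.03,.27],speed=.25)
env.reach(tcp(.09),Q);env.line_to(tcp(.02),speed=.1);env.wait(.3)
s=sensors.sense();R=Ro.from_quat(s["orientation"]).as_matrix()
print(s["t"],"tip err mm",((s["tcp_pos"]-tcp(.02))*1000).round(2),"square err",np.degrees(np.arccos((R@tool(1).T)[:,0]@-n)))
f0=F();print("tare",f0)
np.save("pics/f0.npy",f0)
d=.0;env.line_to(tcp(d),speed=.04);print(d,(F()-f0)@n)
while d>-.034:
    d-=.001;env.line_to(tcp(d),speed=.02);f=(F()-f0);print(round(d*1000,1),f.round(2),(f@n).round(2))
    if f@n>1.3:break
s=sensors.sense();print(s["t"],((s["tcp_pos"]-tcp(d))@n*1000).round(2));open("pics/d.txt","w").write(str(d))
f=cams.grab_frame("side");np.savez("pics/p.npz",**f)
f2=cams.grab_frame("top")
cv2.imwrite("pics/p.png",np.hstack([cv2.resize(np.clip(a["image"][r[0]:r[1],r[2]:r[3],::-1]*1.7,0,255).astype(np.uint8),(400,400),interpolation=cv2.INTER_CUBIC) for a,r in((f2,(110,230,60,180)),(f,(80,200,130,250)))]))
E
```

```text
18.7083 tip err mm [-0.27  0.15  0.42] square err 0.0338436180474829
tare [-0.03648433  0.06445301 -2.20368397]
0.0 0.05271381689530627
-1.0 [-0.16 -0.27 -0.55] -0.15
-2.0 [ 0.1  -0.23 -0.4 ] -0.29
-3.0 [ 0.06 -0.54  0.12] -0.02
-4.0 [-0.13 -0.08 -0.34] -0.06
-5.0 [-0.53 -0.29 -0.05] 0.42
-6.0 [-0.15  0.26 -0.3 ] -0.01
-7.0 [-0.35 -0.49 -0.48] 0.05
-8.0 [ 0.15  0.1  -0.66] -0.46
-9.0 [-1.34  0.12  0.85] 1.59
22.525 0.39
```

View pics/p.png

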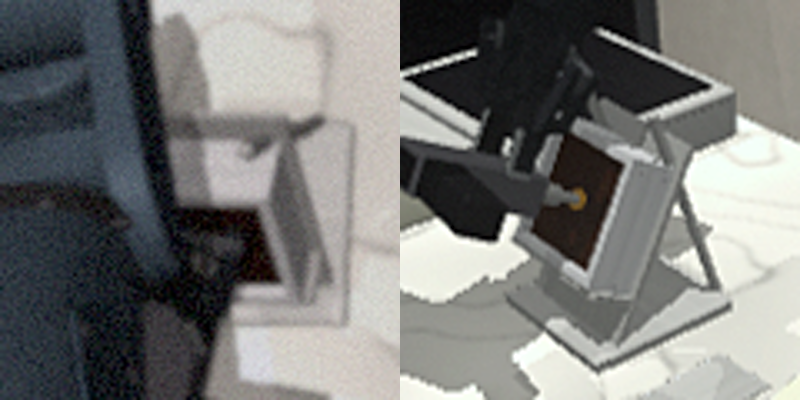

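The right half shows the brass tip touching inside the square frame at about (579,199). The opening's centre is near (575,200). I'll check the lateral offset by casting a ray.

```bash
python3 - <<'E'
from plan import *
f=np.load("pics/p.npz");im=f["image"].astype(int)
sub=im[125:155,170:200];m=(sub[...,0]>sub[...,2]*1.9)&(sub[...,0]>60)
v,u=np.nonzero(m);print(len(u),u.mean()+170,v.mean()+125)
cs=np.array([.5568,.3202,.1236])
C=-f["R"].T@f["t"];y=np.array([-np.sin(yaw),np.cos(yaw),0]);x=np.cross(y,n);x*=np.sign(x[2])
for uv in((u.mean()+170,v.mean()+125),(183.7,139.7)):
    d=f["R"].T@np.linalg.inv(f["mtx"])@[*uv,1.];X=C+d*((cs-.006*n-C)@n)/(d@n);print("offset up,across mm",(X-cs)@x*1000,(X-cs)@y*1000)
E
```

```text
10 183.5 139.5
offset up,across mm 2.1224953548207766 -0.34760134238094986
offset up,across mm 1.9522758017278319 -1.460461242975293
```

```bash
python3 - <<'E'
from press import *
f0=np.load("pics/f0.npy");d=-.0168
env.line_to(tcp(d),speed=.015);env.wait(.2)
fs=[(F()-f0) for _ in range(3)];m=np.mean(fs,0);print(m.round(2),m@n,[round(x@n,2) for x in fs])
s=sensors.sense();print(s["t"],"tcp err mm along n",(s["tcp_pos"]-tcp(d))@n*1000)
E
```

```text
[-3.01  0.36  2.74] 3.9886637851752758 [np.float64(4.13), np.float64(3.88), np.float64(3.96)]
23.7417 tcp err mm along n 0.050657585753286716
```

```bash
python3 - <<'E'
from press import *
f0=np.load("pics/f0.npy")
env.wait(2.4);print("hold end",(F()-f0)@n,sensors.sense()["t"])
env.line_to(tcp(.0),speed=.04);env.line_to(tcp(.09),speed=.12)
env.reach([.47,.03,.27],qpick)
p=g+[0,0,HZ]
env.line_to(p+[0,0,.12],speed=.25);env.line_to(p+[0,0,.025],speed=.12);env.line_to(p+[0,0,.004],speed=.05);env.wait(.2)
b=F();z=.004
while z>-.0015:
    z-=.0007;env.line_to(p+[0,0,z],speed=.02);f=(F()-b)[2];print(round(z*1000,1),round(f,2))
    if f>1.2:break
s=sensors.sense();print(s["t"],s["tcp_pos"]-p)
E
```

```text
hold end 3.717670475055398 26.225
3.3 0.12
2.6 0.45
1.9 -0.01
1.2 0.33
0.5 2.45
33.3333 [2.35048867e-04 8.45024504e-06 7.68884303e-04]
```

```bash
python3 - <<'E'
from press import *
claw.command_gripper(.6);env.wait(.2);claw.command_gripper(1.0);env.wait(.1)
env.line_to(g+[0,0,HZ+.03],speed=.05);env.line_to(g+[0,0,HZ+.15],speed=.15);env.reach([.45,.05,.3],qpick);env.wait(.5)
f=cams.grab_frame("top");P=cloud(f);s=sensors.sense();print(s["t"],s["wrist_force"],s["opening"])
f2=cams.grab_frame("side")
for nm,f in(("top",f),("side",f2)):
    P=cloud(f);m=(P[...,2]>.03)&(P[...,2]<.05)&(abs(P[...,0]-.61)<.1)&(abs(P[...,1]-.02)<.1);G=f["image"].mean(2);b=m&(G>45)
    b=cv2.morphologyEx(b.astype(np.uint8),cv2.MORPH_OPEN,np.ones((3,3)));print(nm,cv2.minAreaRect(P[b>0][:,:2].astype(np.float32)*1000),np.median(P[b>0],0))
cv2.imwrite("pics/end.png",np.hstack([cv2.resize(np.clip(a["image"][...,::-1]*1.5,0,255).astype(np.uint8),(400,300)) for a in(cams.grab_frame("top"),f2)]))
E
```

```text
37.5 [ 0.17789672 -0.17260708  0.00751876] 0.9994570830444636
top ((612.6978759765625, 42.73813247680664), (118.30068969726562, 41.889076232910156), 13.706332206726074) [0.61017886 0.04227648 0.03965101]
side ((610.3572998046875, 40.533180236816406), (115.16849517822266, 41.99831008911133), 13.501416206359863) [0.60615473 0.03873594 0.03853177]
```

View pics/end.png

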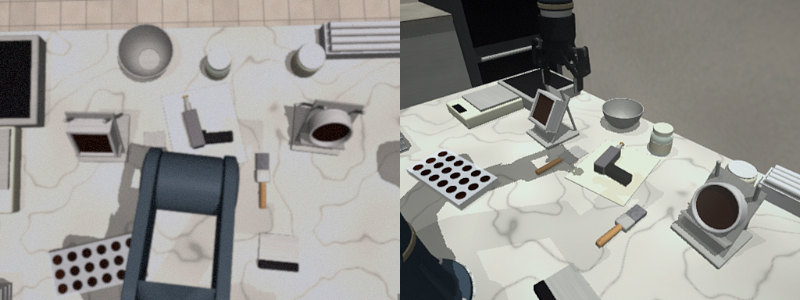

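The gun lies flat on its mat in its original place, at about (193,122) in the left half and (613,165) in the right. The spatula and brush have not moved, and the arm is clear.

```bash
python3 -c "
from cell import ticket
print(ticket.job_done())"
```

```text
the job is handed in; nothing more can be done
None
```

The job is handed in: the thermometer pressed the square chocolate within about 2 mm of its middle at 4 N (spring about half in) for over two seconds, and now lies flat on its mat, released, at about 37.5 s on the robot's clock.

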